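# Deal two figurine kits into the sanding trays

## Task

Deal the four castings out to the two trays one at a time, in turn, blue tray first: the cream head into the blue tray, the dark grey head into the green tray, then the cream cap into the blue tray and the dark grey cap into the green tray, each standing upright on the tray floor with the head in the left compartment and its cap in the right one, as seen from the robot. Last, put the cork sanding block, abrasive side down, on the bench midway between the trays and in line with their centres, so that both workers can reach it. Do not disturb the red jar and the yellow tin.

Things in the scene. Friction and masses are not known exactly. Their poses are not given: they have to be found in the camera images.
- cream_head: Pinkish cream toy-figure head casting, loose, upright, about 60 g: round dome 47 mm across, 46 mm high, sides upright from 12 to 30 mm up, two small ears on top (51 mm high in all, inside the dome's outline). Origin: centre of the flat foot; z up; dark eyes on its -x side, ears at +/-y; yaw within 0.8 of eyes to the robot.
- grey_head: Dark grey toy-figure head casting, loose, upright, about 60 g: round dome 47 mm across, 46 mm high, sides upright from 12 to 30 mm up, two small ears on top (51 mm high in all, inside the dome's outline). Origin: centre of the flat foot; z up; dark eyes on its -x side, ears at +/-y; yaw within 0.8 of eyes to the robot.
- cream_cap: Pinkish cream toy-figure cap casting, loose, upright, about 45 g: round crown 42 mm across, 33 mm high, sides upright to 20 mm; flat visor 5 mm thick, 40 mm wide at the bottom, reaching 40 mm from the crown's axis. Grip across the crown, square to the visor. Origin: crown's axis, underside; z up; x along the visor, yaw within 0.8 of away from the robot.
- grey_cap: Dark grey toy-figure cap casting, loose, upright, about 45 g: round crown 42 mm across, 33 mm high, sides upright to 20 mm; flat visor 5 mm thick, 40 mm wide at the bottom, reaching 40 mm from the crown's axis. Grip across the crown, square to the visor. Origin: crown's axis, underside; z up; x along the visor, yaw within 0.8 of away from the robot.
- sanding_block: Hand sanding block, 70 x 42 mm and 30 mm high, tan cork on a dark red abrasive underside. Loose, about 80 g. Origin: centre of the underside; x along its length, z up; yaw within 0.8 rad.
- blue_tray: Blue plastic tray, fixed: 130 (x) x 178 (y) x 16 mm high; walls, floor and mid rib 4 mm thick. The rib along x makes two compartments 122 x 83 mm, centred 43 mm to +y (left from the robot) and to -y (right). Origin: centre of underside; x away from the robot within 0.1 rad, z up. The trays are parallel, centres 360 mm apart along their y; either may be the left one.
- green_tray: Green plastic tray, fixed: 130 (x) x 178 (y) x 16 mm high; walls, floor and mid rib 4 mm thick. The rib along x makes two compartments 122 x 83 mm, centred 43 mm to +y (left from the robot) and to -y (right). Origin: centre of underside; x away from the robot within 0.1 rad, z up. The trays are parallel, centres 360 mm apart along their y; either may be the left one.
- jar: Small red paint jar with a white lid, 36 mm across and 48 mm high, loose, standing among the pieces; not to be disturbed. Origin: centre of the underside.
- tin: Yellow glue tin, 52 mm across and 60 mm high, loose, standing behind the trays; not to be disturbed. Origin: centre of the underside.

How it is judged:
By the outcome, as a careful person would: the job done as asked, in the order asked, and still so for the second after the job is handed in, with the robot touching nothing.
It also fails if it takes over 109 s, if anything falls off the work surface, if the arm or the gripper's body presses on something with over 40 N, if the wrist force passes 120 N, or if a joint passes its speed limit or range.

## Robot

A 6-joint arm with a two-finger parallel gripper is mounted at the origin on the work surface. World frame = base frame: x ahead of the robot, y to its left, z up, the work surface at z = 0. Lengths are in mm, angles in rad, forces in N, time in s.
With the tool pointing down it reaches from about 300 to 825 mm from the base axis. Payload 5.4 kg.
Tool frame: the origin (TCP) lies midway between the tips of the shut fingers; the grasp point (between the pads) lies r.grasp_offset behind it (r.grasp_offset is the distance from the TCP to the grasp point, in mm); z points along the fingers, y is the line along which they close (so a half turn about z gives the same grasp; the last joint's range is limited). The gripper opens to 92 mm and grips with 3 to 60 N. Pads are 20 mm wide; open, the fingers measure 128 mm over their backs; the gripper's body (75 mm by 189 mm) begins 69 mm behind the grasp point.
Start: joints at [-1.432, 0.158, 1.597, -0, 1.386, -0.21], TCP at [196.494, -540.367, 214.601] pointing down, gripper open.
Joint ranges: [-2.91, 2.91], [-0.94, 2.29], [0.18, 2.7], [-1.29, 4.43], [0.17, 2.64], [-3, 3]. Speed limits (rad/s): [2.57, 2.57, 3.14, 3.14, 3.14, 3.14].

## Interface

Orientations are given as a 3x3 rotation matrix whose columns are the frame's x, y, z axes.
In Python, from workcell import r gives the robot as it stands.
- The arm moves only by the shell command python3 -m pendant 'ROWS' [FORCE]. ROWS is 1 to 12 rows, parted by semicolons, with the numbers parted by commas; each row has 7 numbers: the finger opening in mm, then dx, dy, dz in units of 5 mm, then a rotation vector rx, ry, rz in rad; each row shifts and turns the commanded pose from where the row before left it, along the tool's axes as they then stand; what a row does not reach is not made up. A row lasts 1/12 s, in which the tool goes at most 41.7 mm and 0.125 rad, less where a joint would pass 70% of its speed; a pose out of reach is approached as far as the arm can. The fingers move at their own pace and stop on an object; FORCE is the grip in N (left out, the last holds). Time passes only in rows, so rows that do not move let the fingers close. It prints the time, the measured TCP pose, the force, the opening and the grip force at its end. Input that does not fit is refused with a message, and nothing moves.
- r.sense(): the state, without advancing time (a new reading comes with each control period).
- r.camera(name): name is "side" or "top"; returns the picture (480x640x3 uint8, red, green, blue); there is no depth.
- r.get_calibration(name): a dict with "K" (3x3 intrinsics, pixels), "R" (3x3) and "t" (3): a world point X has camera coordinates R X + t. Camera axes: x right, y down, z forward; pixel columns grow to the right and rows downward; lengths in mm; the calibration is good to about 2 mm. A picture is of the moment at which its call begins. get_calibration takes no time and is no camera call.
- r.finish_job(): hands the job in; it is judged then, once.
The state is a dict: "t": time; "qpos": joint angles; "qvel": joint speeds; "tau": joint torques, N m; "ee_pos": TCP position; "orientation": TCP orientation; "contact_force": force on the tool from outside, world axes, zero at the start; "moment": the same for the moment, N m; "gripper_width": finger opening in mm; "finger_force": force on a finger pad.
Only numpy, scipy, OpenCV 4.12 (cv2) and the standard library are available. Lean on these libraries where they do the work, as an engineer would, in place of code of your own. Each camera call takes 0.05 s, during which the arm holds its last target. There are 200 camera calls.

## Working session

There is one attempt and no reset: what is moved stays moved. The work goes in short steps, Python scripts to look and compute and a shell command to move; the robot and the scene stay as the last step left them, time stands still between calls to the robot, and variables do not carry over. Pictures are saved under pics/ and viewed, at most 14 in all, crops included, and the job is handed in when it is done.

```bash
ls; mkdir -p pics
python3 - <<'E'
from workcell import r
import cv2
for n in("top","side"):
    cv2.imwrite(f"pics/{n}0.png",r.camera(n)[:,:,::-1]); c=r.get_calibration(n); print(n,c)
print(r.sense(),r.grasp_offset)
E
```

```text
pics
top {'K': array([[433.05019777,   0.        , 325.26414704],
       [  0.        , 433.05019777, 236.26017547],
       [  0.        ,   0.        ,   1.        ]]), 'R': array([[-0.01704482, -0.99955379, -0.02452964],
       [-0.98911593,  0.02044267, -0.14571126],
       [ 0.1461477 ,  0.02177904, -0.98902302]]), 't': array([ 16.11016262, 574.45759017, 796.59653574])}
side {'K': array([[471.23586537,   0.        , 322.1636464 ],
       [  0.        , 471.23586537, 235.38253074],
       [  0.        ,   0.        ,   1.        ]]), 'R': array([[ 0.97791979, -0.20802599, -0.01995183],
       [-0.14589674, -0.61124697, -0.77787614],
       [ 0.14962296,  0.76361138, -0.62810082]]), 't': array([-545.30064165,  113.91467609,  928.63596355])}
{'t': 0.1, 'qpos': array([-1.43213085e+00,  1.59006088e-01,  1.59808427e+00,  5.44896807e-06,
        1.38620717e+00, -2.10116843e-01]), 'qvel': array([ 0.00103525, -0.0017718 , -0.00157798,  0.00025161,  0.0003447 ,
       -0.00070819]), 'tau': array([-5.29911244e-05, -3.86497378e+01, -3.22962427e+01,  7.03247753e-02,
        3.39624588e-02, -4.66332312e-05]), 'ee_pos': array([ 196.40177117, -539.82079683,  213.71714602]), 'orientation': array([[ 9.39789942e-01,  3.41752558e-01, -2.30345219e-04],
       [ 3.41752445e-01, -9.39788493e-01,  1.68924933e-03],
       [ 3.60829495e-04, -1.66626058e-03, -9.99998547e-01]]), 'contact_force': array([-0.76319721, -0.4599328 ,  0.15715988]), 'moment': array([-0.00877541,  0.01216686, -0.02263923]), 'finger_force': 0.0, 'gripper_width': 91.58907383861532} 18.700000000000003
```

View pics/top0.png

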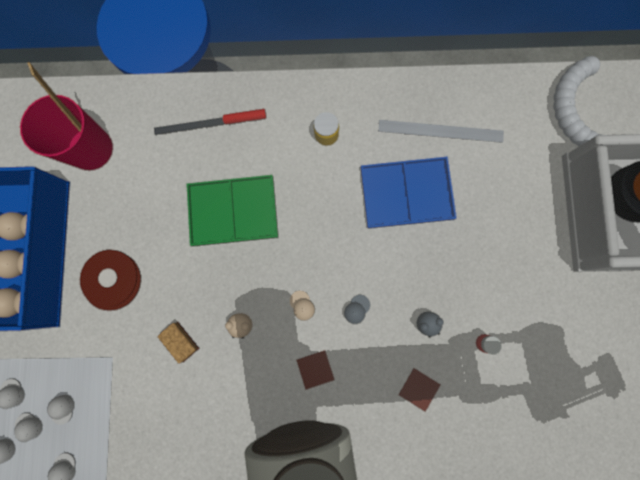

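View pics/side0.png

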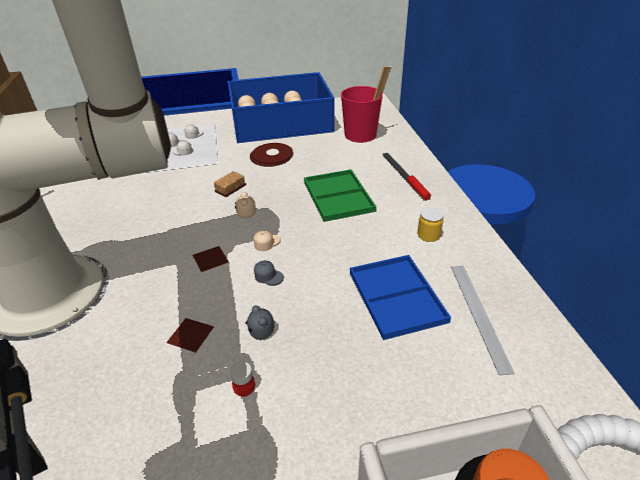

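Top view: green tray is left (232,210), blue tray right (408,192). The pieces in a row are block (178,342), cream head (239,325), cream cap (303,306), grey cap (355,311), grey head (430,323) and jar (488,343). The tin is at (327,128). In the side view they appear at (230,184), (245,206), (264,241), (265,272), (261,322) and (243,380). I'll enlarge both.

Run:
```python
import cv2
a=cv2.imread("pics/top0.png")[280:370,150:300]; b=cv2.imread("pics/top0.png")[280:370,290:440]
f=lambda a,s:cv2.resize(a,None,fx=s,fy=s,interpolation=cv2.INTER_CUBIC)
cv2.imwrite("pics/topc.png",cv2.vconcat([f(a,3.3),f(b,3.3)]))   
s=cv2.imread("pics/side0.png")[165:345,205:445]; cv2.imwrite("pics/sidec.png",f(s,3.3))
```

```text
(no output)
```

View pics/topc.png

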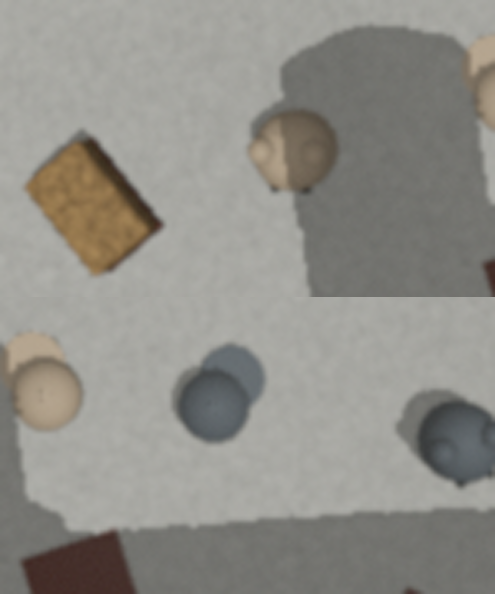

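View pics/sidec.png

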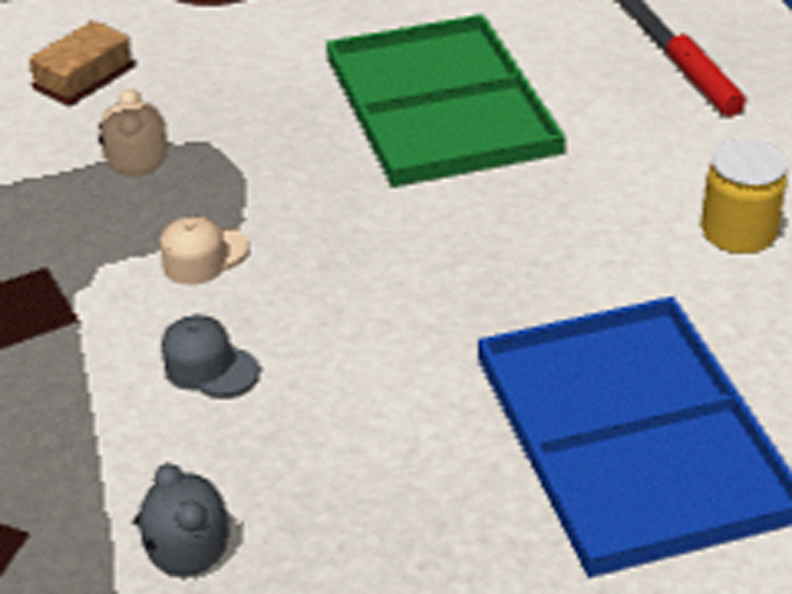

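```bash
cat > h.py <<'E'
import numpy as np,cv2
from workcell import r
C={n:r.get_calibration(n) for n in("top","side")}
P={n:c["K"]@np.c_[c["R"],c["t"]] for n,c in C.items()}
def tri(a,b):
    X=cv2.triangulatePoints(P["top"],P["side"],np.array(a,float).reshape(2,1),np.array(b,float).reshape(2,1))[:,0]; X=X[:3]/X[3]
    e=[np.linalg.norm(proj(n,X)-p) for n,p in(("top",a),("side",b))]
    return X,max(e)
def proj(n,X):
    x=P[n]@np.r_[X,1]; return x[:2]/x[2]
def ray(n,p,z):
    c=C[n];d=c["R"].T@np.linalg.inv(c["K"])@np.r_[p,1];o=-c["R"].T@c["t"]
    return (o+d*(z-o[2])/d[2])[:2]
E
python3 - <<'E'
from h import *
np.set_printoptions(precision=1,suppress=True)
cr=lambda p,o,s=3.3:(np.array(p)+.5)/s-.5+o
A=lambda x,y:cr((x,y),(150,280)); B=lambda x,y:cr((x,y-297),(290,280)); S=lambda x,y:cr((x,y),(205,165))
D=dict(ch_e1=(A(262,150),S(129,98)),ch_e2=(A(314,152),S(131,121)),gh_e1=(B(443,452),S(168,475)),gh_e2=(B(492,434),S(192,515)),
cc_b=(B(47,393),S(192,226)),cc_v=(B(30,335),S(249,245)),gc_b=(B(214,402),S(194,328)),gc_v=(B(255,352),S(259,372)),
b1=(A(27,186),S(92,22)),b2=(A(98,274),S(31,63)),b3=(A(145,233),S(69,88)),b4=(A(80,143),S(131,45)),
g1=((192,245),S(329,43)),g2=((187,184),S(484,16)),g3=((273,176),S(565,141)),g4=((277,237),S(393,175)),
u1=((368,227),S(480,343)),u2=((361,166),S(672,299)),u3=((447,157),(449,320)),u4=((455,217),S(587,560)),tin=((327,119),S(749,163)),jar=((491,344),(243,366)))
R={}
for k,(a,b) in D.items():
    R[k],e=tri(a,b); print(k,R[k],round(e,1))
for t in"gub": print(t,np.mean([R[t+i] for i in"1234"],0))
for n in C: print(n,-C[n]["R"].T@C[n]["t"])
z=lambda k,h:ray("top",D[k][0],h)
print("vis ray z5 cc gc",z("cc_v",5),z("gc_v",5))
E
```

```text
ch_e1 [409.7 189.5  44.5] 0.5
ch_e2 [408.5 159.6  45. ] 0.7
gh_e1 [ 401.  -175.8   44.3] 0.4
gh_e2 [ 410.4 -204.4   42.1] 0.4
cc_b [437.6  48.8  32.1] 0.5
cc_v [473.2  61.1  -0.7] 1.1
gc_b [429.2 -47.9  30.3] 0.4
gc_v [460.8 -74.1  10.9] 1.3
b1 [390.1 331.6  26.5] 0.4
b2 [339.9 289.8  22.1] 0.8
b3 [363.8 266.8  10.3] 2.0
b4 [415.8 304.5  17.8] 1.4
g1 [568.  273.9  15.3] 0.8
g2 [696.2 288.8  12.2] 1.1
g3 [709.4 111.3  10.4] 1.1
g4 [582.  103.5   8.2] 0.9
u1 [597.4 -80.4  11.3] 0.5
u2 [724.4 -70.   12.4] 0.5
u3 [ 738.7 -247.4    7.4] 0.5
u4 [ 611.8 -255.    11.4] 0.6
tin [802.2  -1.8  58. ] 2.3
jar [ 369.3 -295.6   50.4] 1.0
g [638.9 194.4  11.5]
u [ 668.1 -163.2   10.6]
b [377.4 298.2  19.2]
top [452.1 -13.  872. ]
side [ 410.9 -752.9  661. ]
vis ray z5 cc gc [470.8  60.8] [458.3 -74.3]
```

```bash
cat >> h.py <<'E'
def go(x,y,z,psi):
    s=r.sense();R=s["orientation"];p=s["ee_pos"];c=np.arctan2(R[1,1],R[0,1])
    d=np.array([x,y,z])-p;rz=(c-psi+np.pi)%(2*np.pi)-np.pi
    print("rz %.3f  then dx %.1f dy %.1f dz %.1f | now %s psi %.3f tiltz %s q6 %.2f"%(rz,-np.sin(psi)*d[0]+np.cos(psi)*d[1],np.cos(psi)*d[0]+np.sin(psi)*d[1],-d[2],p.round(1),c,R[:2,2].round(3),s["qpos"][5]))
E
python3 - <<'E'
from h import *
from scipy.optimize import least_squares as ls
np.set_printoptions(precision=2,suppress=True)
cr=lambda p,o,s=3.3:(np.array(p)+.5)/s-.5+o
A=lambda x,y:cr((x,y),(150,280)); S=lambda x,y:cr((x,y),(205,165))
G=[((192,245),S(329,43)),((187,184),S(484,16)),((273,176),S(565,141)),((277,237),S(393,175))]
U=[((368,227),S(480,343)),((361,166),S(672,299)),((447,157),(449,320)),((455,217),S(587,560))]
Bk=[(A(27,186),S(92,22)),(A(98,274),S(31,63)),(A(145,233),S(69,88)),(A(80,143),S(131,45))]
def res(cx,cy,th,z,loc,obs):
    o=[];c,s=np.cos(th),np.sin(th)
    for (a,b),(t,sd) in zip(loc,obs):
        X=[cx+c*a-s*b,cy+s*a+c*b,z]; o+=list(proj("top",X)-t)+list(proj("side",X)-sd)
    return o
T=[(-65,89),(65,89),(65,-89),(-65,-89)]
def f(p):
    cx,cy,th=p; d=180*np.array([-np.sin(th),np.cos(th)])
    return res(cx+d[0],cy+d[1],th,16,T,G)+res(cx-d[0],cy-d[1],th,16,T,U)
q=ls(f,[650,15,.08]); cx,cy,th=q.x; print("mid",q.x,"rms",np.sqrt(np.mean(q.fun**2)))
for sg,n in((1,"green"),(-1,"blue")):
    for off in(0,43,-43):
        v=sg*180+off; print(n,off,cx-np.sin(th)*v,cy+np.cos(th)*v)
L=[(35,21),(-35,21),(-35,-21),(35,-21)]
for z in(30,24):
    q=ls(lambda p:res(*p,z,L,Bk),[377,298,.7]);print("block",z,q.x,np.sqrt(np.mean(q.fun**2)),q.fun)
go(409,174.5,120,.08)
E
```

```text
mid [652.09  14.3    0.08] rms 1.260841162856451
green 0 637.7542433768008 193.72399570311467
green 43 634.3304990820242 236.587476371441
green -43 641.1779876715774 150.86051503478834
blue 0 666.418149100512 -165.1330517526406
blue 43 662.9944048057354 -122.26957108431426
blue -43 669.8418933952886 -207.99653242096693
block 30 [377.46 292.49   0.7 ] 1.8885576000716402 [-0.45 -0.55 -0.17 -1.08  0.47  1.23 -2.1  -1.7   3.39 -1.23 -2.07 -3.84
  0.57 -2.14 -0.51 -3.01]
block 24 [377.06 295.73   0.7 ] 1.4138267412796466 [-0.84 -0.58 -0.07  0.3  -0.12  1.02 -1.9  -0.34  2.69 -1.32 -1.95 -2.48
  0.06 -2.06 -0.48 -1.62]
rz -1.302  then dx 695.0 dy 269.0 dz 93.7 | now [ 196.4 -539.8  213.7] psi -1.222 tiltz [-0.  0.] q6 -0.21
```

The manual's scale: shifts go in units of 5 mm. Converting my numbers, 35 mm is 7, 13 mm is 2.6.

```bash
python3 -m pendant '80,0,0,0,0,0,-0.12;80,0,0,0,0,0,-0.12;80,0,0,0,0,0,-0.12;80,0,0,0,0,0,-0.12;80,0,0,0,0,0,-0.12;80,0,0,0,0,0,-0.12;80,0,0,0,0,0,-0.12;80,0,0,0,0,0,-0.12;80,0,0,0,0,0,-0.12;80,0,0,0,0,0,-0.12;80,0,0,0,0,0,-0.1' 
python3 -m pendant '80,7,2.6,0,0,0,0;80,7,2.6,0,0,0,0;80,7,2.6,0,0,0,0;80,7,2.6,0,0,0,0;80,7,2.6,0,0,0,0;80,7,2.6,0,0,0,0;80,7,2.6,0,0,0,0;80,7,2.6,0,0,0,0;80,7,2.6,0,0,0,0;80,7,2.6,0,0,0,0'
python3 -c "from h import*;go(409,174.5,100,.08)"
```

```text
t: 1.02
ee_pos: [196.5, -540.0, 214.0]
orientation: [[-0.084, 0.996, -0.0], [0.996, 0.084, 0.001], [0.001, -0.0, -1.0]]
contact_force: [-0.5, 0.8, -1.7]
gripper_width: 80.0
finger_force: 0.0
t: 1.85
ee_pos: [298.7, -179.4, 214.2]
orientation: [[-0.077, 0.997, 0.0], [0.997, 0.077, 0.0], [0.0, 0.0, -1.0]]
contact_force: [0.9, -0.5, -0.4]
gripper_width: 80.5
finger_force: 0.0
rz -0.003  then dx 344.0 dy 138.2 dz 114.2 | now [ 298.7 -179.4  214.2] psi 0.077 tiltz [0. 0.] q6 -0.97
```

Converted, 34.4 mm is 6.88, 13.8 mm is 2.76.

```bash
python3 -m pendant '80,6.88,2.76,1.6,0,0,0;80,6.88,2.76,1.6,0,0,0;80,6.88,2.76,1.6,0,0,0;80,6.88,2.76,1.6,0,0,0;80,6.88,2.76,1.6,0,0,0;80,6.88,2.76,1.6,0,0,0;80,6.88,2.76,1.6,0,0,0;80,6.88,2.76,1.6,0,0,0;80,6.88,2.76,1.6,0,0,0;80,6.88,2.76,1.6,0,0,0;80,0,0,0,0,0,0'
python3 - <<'E'
from h import*
go(409,174.5,3,.08)
f=lambda a,s:cv2.resize(a,None,fx=s,fy=s,interpolation=cv2.INTER_CUBIC)
t=r.camera("top")[260:380,140:300,::-1];s=r.camera("side")[140:260,190:350,::-1]
cv2.imwrite("pics/c1.png",cv2.hconcat([f(t,2.5),f(s,2.5)]))
c=r.sense();p=c["ee_pos"];print(proj("top",p),proj("side",p))
E
```

```text
t: 2.77
ee_pos: [408.6, 177.1, 132.2]
orientation: [[-0.083, 0.997, -0.004], [0.997, 0.083, 0.002], [0.002, -0.004, -1.0]]
contact_force: [-0.2, 0.1, -0.0]
gripper_width: 79.8
finger_force: 0.0
rz 0.003  then dx -2.6 dy 0.2 dz 129.2 | now [408.6 177.1 132.2] psi 0.083 tiltz [-0.004  0.002] q6 0.05
[225.74344341 328.04411093] [238.48921371 164.78134673]
```

View pics/c1.png

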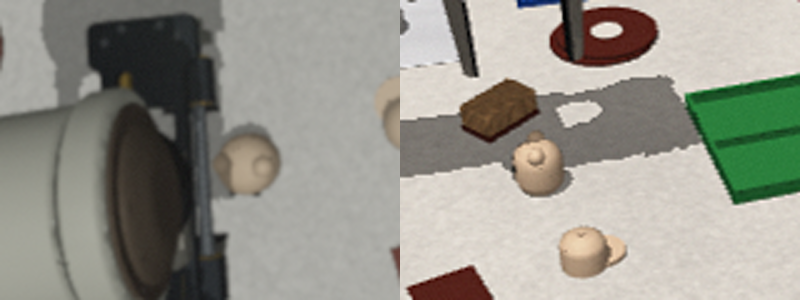

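The side crop puts the fingertips at (219,169) and (259,162), and their midpoint matches the projected TCP to within 1 px, so the calibration is sound. The head stands between them. Descending.

```bash
python3 -m pendant '80,-0.26,0.02,4,0,0,0;80,-0.26,0.02,6,0,0,0;80,0,0,6,0,0,0;80,0,0,5,0,0,0;80,0,0,3,0,0,0;80,0,0,1.6,0,0,0;80,0,0,0,0,0,0' 15
python3 -m pendant '30,0,0,0,0,0,0;30,0,0,0,0,0,0;30,0,0,0,0,0,0;30,0,0,0,0,0,0;30,0,0,0,0,0,0;30,0,0,0,0,0,0;30,0,0,0,0,0,0'
python3 -c "from h import*;go(663,-122.3,120,.08)"
```

```text
t: 3.45
ee_pos: [408.7, 168.6, 5.5]
orientation: [[-0.076, 0.997, -0.003], [0.997, 0.076, -0.001], [-0.0, -0.003, -1.0]]
contact_force: [-0.9, 0.2, 0.2]
gripper_width: 80.0
finger_force: 0.0
t: 4.03
ee_pos: [410.5, 169.9, 7.2]
orientation: [[-0.078, 0.997, 0.001], [0.997, 0.078, 0.0], [-0.0, 0.001, -1.0]]
contact_force: [-1.6, -0.5, 6.2]
gripper_width: 45.9
finger_force: 15.0
rz -0.002  then dx -311.5 dy 228.4 dz -112.8 | now [410.5 169.9   7.2] psi 0.078 tiltz [0.001 0.   ] q6 0.04
```

```bash
python3 -m pendant '30,0,0,-2,0,0,0;30,0,0,-5,0,0,0;30,0,0,-7,0,0,0;30,0,0,-4,0,0,0;30,0,0,0,0,0,0' 20
python3 -m pendant '30,-3,2.2,0,0,0,0;30,-5.8,4.2,0,0,0,0;30,-5.8,4.2,0,0,0,0;30,-5.8,4.2,0,0,0,0;30,-5.8,4.2,0,0,0,0;30,-5.8,4.2,0,0,0,0;30,-5.8,4.2,0,0,0,0;30,-5.8,4.2,0,0,0,0;30,-5.8,4.2,0,0,0,0;30,-5.8,4.2,0,0,0,0;30,-5.8,4.2,0,0,0,0;30,-1.3,1.4,0,0,0,0'
python3 -m pendant '30,0,0,0,0,0,0;30,0,0,0,0,0,0'
python3 -c "from h import*;go(663,-122.3,12,.08);s=r.sense();print(s['ee_pos'],s['gripper_width'],s['contact_force'])"
```

```text
t: 4.45
ee_pos: [413.7, 170.4, 101.8]
orientation: [[-0.078, 0.997, 0.01], [0.997, 0.078, 0.001], [0.0, 0.01, -1.0]]
contact_force: [0.5, -0.2, -0.0]
gripper_width: 45.8
finger_force: 20.0
t: 5.45
ee_pos: [663.2, -127.4, 95.4]
orientation: [[-0.075, 0.997, 0.001], [0.997, 0.075, -0.001], [-0.002, 0.0, -1.0]]
contact_force: [-0.3, 0.4, -0.5]
gripper_width: 46.5
finger_force: 20.0
t: 5.62
ee_pos: [660.7, -122.6, 95.1]
orientation: [[-0.077, 0.997, -0.002], [0.997, 0.077, 0.001], [0.001, -0.002, -1.0]]
contact_force: [-0.2, 0.5, -0.4]
gripper_width: 46.2
finger_force: 20.0
rz -0.003  then dx 0.1 dy 2.4 dz 83.1 | now [ 660.7 -122.6   95.1] psi 0.077 tiltz [-0.002  0.001] q6 -0.44
[ 660.66028221 -122.61602032   95.14466542] 46.188010549224444 [-0.20992198  0.50289355 -0.36009596]
```

Converted, 25 mm is 5, 20 mm is 4.

```bash
python3 -m pendant '30,0,0.2,3,0,0,0;30,0,0.2,5,0,0,0;30,0,0,4,0,0,0;30,0,0,2.4,0,0,0;30,0,0,1,0,0,0;30,0,0,0.4,0,0,0;30,0,0,0,0,0,0'
python3 -m pendant '30,0,0,0.4,0,0,0;30,0,0,0,0,0,0'
python3 -m pendant '30,0,0,0.4,0,0,0;30,0,0,0,0,0,0'
```

```text
t: 6.2
ee_pos: [663.6, -122.4, 17.7]
orientation: [[-0.078, 0.997, 0.0], [0.997, 0.078, -0.0], [-0.0, 0.0, -1.0]]
contact_force: [0.1, -0.4, -0.7]
gripper_width: 45.9
finger_force: 20.0
t: 6.37
ee_pos: [664.4, -123.0, 16.8]
orientation: [[-0.078, 0.997, 0.002], [0.997, 0.078, -0.001], [-0.001, 0.002, -1.0]]
contact_force: [0.6, 0.3, -1.1]
gripper_width: 45.9
finger_force: 20.0
t: 6.53
ee_pos: [663.8, -122.9, 14.0]
orientation: [[-0.078, 0.997, 0.001], [0.997, 0.078, -0.0], [-0.0, 0.001, -1.0]]
contact_force: [0.0, -0.4, -0.9]
gripper_width: 46.3
finger_force: 20.0
```

Run:
```python
from h import*
f=lambda a,s:cv2.resize(a,None,fx=s,fy=s,interpolation=cv2.INTER_CUBIC)
t=r.camera("top")[120:270,330:490,::-1];s=r.camera("side")[210:360,320:480,::-1]
cv2.imwrite("pics/c2.png",cv2.hconcat([f(t,2.5),f(s,2.5)]))
```

```text
(no output)
```

View pics/c2.png

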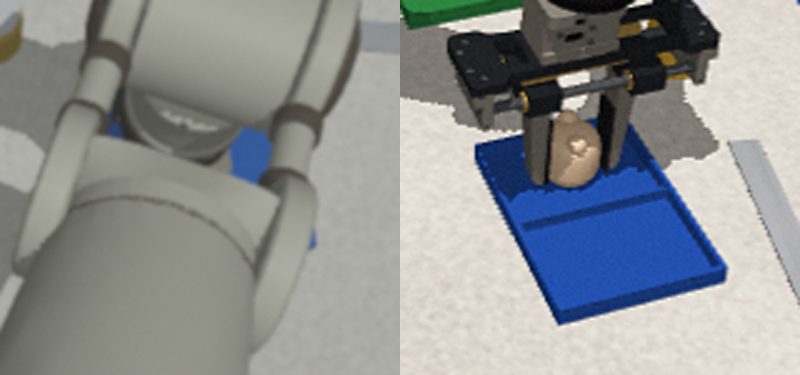

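The head is over the left compartment, at crop (575,155) in the side view, and just above the floor. I'll lower in small steps until contact.

```bash
python3 -m pendant '30,0,0,0.3,0,0,0;30,0,0,0,0,0,0' | grep -E "pos|contact"
python3 -m pendant '30,0,0,0.3,0,0,0;30,0,0,0,0,0,0' | grep -E "pos|contact"
python3 -m pendant '30,0,0,0.2,0,0,0;30,0,0,0,0,0,0' | grep -E "pos|contact"
```

```text
ee_pos: [663.5, -122.8, 11.9]
contact_force: [-0.4, -0.8, -0.4]
ee_pos: [663.8, -122.9, 11.3]
contact_force: [-1.5, 0.7, 4.5]
ee_pos: [663.8, -122.9, 11.3]
contact_force: [-4.9, 1.5, 9.1]
```

Converted, -1 mm is -0.2, -35 mm is -7.

```bash
python3 -m pendant '60,0,0,-0.2,0,0,0;60,0,0,0,0,0,0;60,0,0,0,0,0,0;60,0,0,0,0,0,0;60,0,0,-1.6,0,0,0;60,0,0,-4,0,0,0;60,0,0,-7,0,0,0;60,0,0,-7,0,0,0;60,0,0,0,0,0,0' | grep -E "pos|contact|width"
python3 -c "from h import*;go(405.7,-190.1,3,.08)"
```

```text
ee_pos: [668.6, -124.5, 118.2]
contact_force: [1.5, -0.8, 1.8]
gripper_width: 59.9
rz -0.002  then dx -44.4 dy -267.3 dz 115.2 | now [ 668.6 -124.5  118.2] psi 0.078 tiltz [ 0.014 -0.005] q6 -0.44
```

```bash
python3 -m pendant '80,-0.6,-3.4,0,0,0,0;80,-1.2,-6.6,0,0,0,0;80,-1.2,-6.6,0,0,0,0;80,-1.2,-6.6,0,0,0,0;80,-1.2,-6.6,0,0,0,0;80,-1.2,-6.6,0,0,0,0;80,-1.2,-6.6,0,0,0,0;80,-1.2,-6.6,0,0,0,0;80,-0.2,-3,0,0,0,0;80,0,0,0,0,0,0;80,0,0,0,0,0,0' | grep -E "pos|contact|width"
python3 - <<'E'
from h import*
f=lambda a,s:cv2.resize(a,None,fx=s,fy=s,interpolation=cv2.INTER_CUBIC)
go(405.7,-190.1,3,.08)
t=r.camera("top")[280:370,160:360,::-1];s=r.camera("side")[170:410,200:460,::-1]
cv2.imwrite("pics/c3.png",cv2.vconcat([f(t,3),cv2.resize(f(s,2),(600,554))])[:600])
s=r.camera("side")[150:400,190:460,::-1];cv2.imwrite("pics/c3.png",f(s,2.4))
cv2.imwrite("pics/top3.png",r.camera("top")[:,:,::-1])
E
```

```text
ee_pos: [405.2, -189.6, 109.2]
contact_force: [0.2, -0.2, -0.2]
gripper_width: 80.0
rz -0.004  then dx -0.6 dy 0.5 dz 106.2 | now [ 405.2 -189.6  109.2] psi 0.076 tiltz [ 0.001 -0.001] q6 -0.79
```

View pics/c3.png

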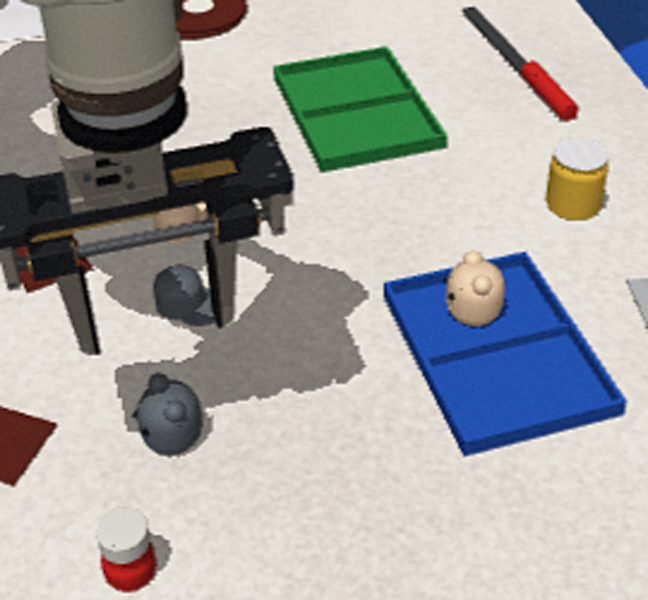

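The cream head stands upright in the blue tray's left compartment at (475,292), and the grey head is at (170,415) beneath the gripper.

Converted, 17 mm is 3.4, 8 mm is 1.6.

```bash
python3 -m pendant '80,0,0,4,0,0,0;80,0,0,6,0,0,0;80,0,0,5,0,0,0;80,0,0,3.4,0,0,0;80,0,0,1.6,0,0,0;80,0,0,0.6,0,0,0;80,0,0,0,0,0,0' 15 | grep -E "pos|contact|width"
python3 -m pendant '30,0,0,0,0,0,0;30,0,0,0,0,0,0;30,0,0,0,0,0,0;30,0,0,0,0,0,0;30,0,0,0,0,0,0;30,0,0,0,0,0,0;30,0,0,0,0,0,0'| grep -E "pos|contact|width"
python3 -m pendant '30,0,0,-2,0,0,0;30,0,0,-5,0,0,0;30,0,0,-7,0,0,0;30,0,0,-4,0,0,0;30,0,0,0,0,0,0;30,0,0,0,0,0,0' 20| grep -E "pos|contact|width"
python3 -c "from h import*;go(634.3,236.6,25,.08)"
```

```text
ee_pos: [405.3, -189.0, 5.5]
contact_force: [-0.1, 0.1, -0.6]
gripper_width: 79.7
ee_pos: [405.2, -189.4, 6.0]
contact_force: [-0.6, -0.1, 4.1]
gripper_width: 46.0
ee_pos: [405.7, -189.8, 96.9]
contact_force: [0.0, 0.1, -1.0]
gripper_width: 46.3
rz -0.002  then dx 406.7 dy 261.9 dz 71.9 | now [ 405.7 -189.8   96.9] psi 0.078 tiltz [ 0.002 -0.002] q6 -0.79
```

Converted, 14 mm is 2.8, 9 mm is 1.8.

```bash
python3 -m pendant '30,2.8,1.8,0,0,0,0;30,5,3.2,0,0,0,0;30,6.2,4,0,0,0,0;30,6.2,4,0,0,0,0;30,6.2,4,0,0,0,0;30,6.2,4,0,0,0,0;30,6.2,4,0,0,0,0;30,6.2,4,0,0,0,0;30,6.2,4,0,0,0,0;30,6.2,4,0,0,0,0;30,6.2,4,0,0,0,0;30,6.2,4,0,0,0,0' | grep -E "pos|width"
python3 -m pendant '30,6.2,4,0,0,0,0;30,4.2,2.8,0,0,0,0;30,1.14,0.58,0,0,0,0;30,0,0,0,0,0,0;30,0,0,0,0,0,0' | grep -E "pos|contact|width"
python3 -c "from h import*;go(634.3,236.6,16,.08)"
```

```text
ee_pos: [600.9, 178.0, 93.0]
gripper_width: 45.8
ee_pos: [633.0, 235.9, 93.7]
contact_force: [-0.7, -0.3, -0.8]
gripper_width: 45.9
rz -0.002  then dx 0.5 dy 1.4 dz 77.7 | now [633.  235.9  93.7] psi 0.078 tiltz [-0.003 -0.001] q6 0.10
```

```bash
python3 -m pendant '30,0,0.2,3,0,0,0;30,0,0,5,0,0,0;30,0,0,4,0,0,0;30,0,0,2.4,0,0,0;30,0,0,1,0,0,0;30,0,0,0.4,0,0,0;30,0,0,0,0,0,0'| grep -E "pos|contact|width"
python3 -m pendant '30,0,0,0.4,0,0,0;30,0,0,0,0,0,0'| grep -E "pos|contact"
python3 -m pendant '30,0,0,0.3,0,0,0;30,0,0,0,0,0,0'| grep -E "pos|contact"
```

```text
ee_pos: [635.5, 236.3, 16.7]
contact_force: [0.1, -0.5, -0.0]
gripper_width: 46.1
ee_pos: [636.3, 236.9, 15.7]
contact_force: [-0.8, 0.0, -0.8]
ee_pos: [635.7, 236.9, 13.6]
contact_force: [-0.7, -0.3, -0.2]
```

```bash
for i in 1; do :; done; python3 -m pendant '30,0,0,0.3,0,0,0;30,0,0,0,0,0,0'| grep -E "pos|contact"
python3 -m pendant '30,0,0,0.3,0,0,0;30,0,0,0,0,0,0'| grep -E "pos|contact"
python3 -m pendant '30,0,0,0.2,0,0,0;30,0,0,0,0,0,0'| grep -E "pos|contact"
```

```text
ee_pos: [635.3, 236.9, 11.5]
contact_force: [0.2, -0.1, -0.9]
ee_pos: [635.5, 236.9, 10.2]
contact_force: [-0.3, -0.1, -1.3]
ee_pos: [635.5, 236.9, 10.1]
contact_force: [-2.9, -1.3, 4.5]
```

```bash
python3 -m pendant '60,0,0,-0.2,0,0,0;60,0,0,0,0,0,0;60,0,0,0,0,0,0;60,0,0,0,0,0,0;60,0,0,-1.6,0,0,0;60,0,0,-4,0,0,0;60,0,0,-7,0,0,0;60,0,0,-7,0,0,0;60,0,0,0,0,0,0' | grep -E "pos|contact|width"
python3 -m pendant '70,0,0,0,0,0,0.12;70,0,0,0,0,0,0.12;70,0,0,0,0,0,0.12;70,0,0,0,0,0,0.12;70,0,0,0,0,0,0.12;70,0,0,0,0,0,0.12;70,0,0,0,0,0,0.12;70,0,0,0,0,0,0.12;70,0,0,0,0,0,0.12;70,0,0,0,0,0,0.12;70,0,0,0,0,0,0.102;70,0,0,0,0,0,0' | grep -E "pos|contact|width"
python3 - <<'E'
from h import*
go(437.6,48.8,3,-1.224)
f=lambda a,s:cv2.resize(a,None,fx=s,fy=s,interpolation=cv2.INTER_CUBIC)
s=r.camera("side");t=r.camera("top")
cv2.imwrite("pics/s4.png",s[:,:,::-1]);cv2.imwrite("pics/t4.png",t[:,:,::-1])
cv2.imwrite("pics/c4.png",cv2.vconcat([f(s[165:300,205:405,::-1],2.9),f(t[280:350,170:370,::-1],2.9)]))
E
```

```text
ee_pos: [640.6, 237.9, 117.8]
contact_force: [2.3, 0.5, 2.0]
gripper_width: 59.9
ee_pos: [635.5, 236.8, 108.5]
contact_force: [-0.1, 0.3, -0.7]
gripper_width: 70.1
rz -0.003  then dx -250.1 dy 109.5 dz 105.5 | now [635.5 236.8 108.5] psi -1.227 tiltz [0.001 0.   ] q6 1.41
```

View pics/c4.png

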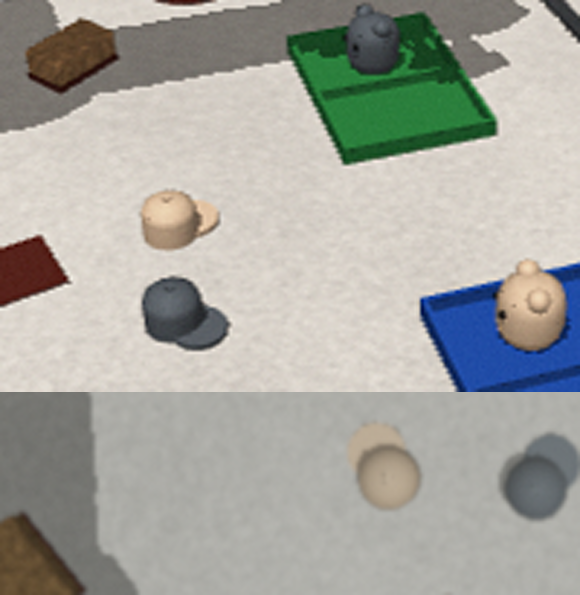

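The grey head stands in the green tray's left compartment at (373,42), and both caps are unchanged at (170,218) and (175,310). Next is the cream cap.

Converted, 9 mm is 1.8, -8 mm is -1.6.

```bash
python3 -m pendant '70,-3.2,1.4,0,0,0,0;70,-6.8,3,0,0,0,0;70,-6.8,3,0,0,0,0;70,-6.8,3,0,0,0,0;70,-6.8,3,0,0,0,0;70,-6.8,3,0,0,0,0;70,-6.8,3,0,0,0,0;70,-4.4,1.8,0,0,0,0;70,-1.6,0.7,0,0,0,0;70,0,0,0,0,0,0;70,0,0,0,0,0,0' | grep -E "pos|contact|width"
python3 -c "from h import*;go(437.6,48.8,3,-1.224)"
python3 -m pendant '70,0,0,4,0,0,0;70,0,0,6,0,0,0;70,0,0,4,0,0,0;70,0,0,2,0,0,0;70,0,0,0,0,0,0;70,0,0,0,0,0,0' | grep -E "pos|contact|width"
python3 - <<'E'
from h import*
go(437.6,48.8,3,-1.224)
f=lambda a,s:cv2.resize(a,None,fx=s,fy=s,interpolation=cv2.INTER_CUBIC)
s=r.camera("side")
cv2.imwrite("pics/c5.png",f(s[185:305,205:345,::-1],3))
E
```

```text
ee_pos: [438.4, 49.0, 108.7]
contact_force: [0.2, -0.0, -0.2]
gripper_width: 70.3
rz 0.000  then dx -0.9 dy -0.1 dz 105.7 | now [438.4  49.  108.7] psi -1.224 tiltz [0.002 0.   ] q6 1.06
ee_pos: [438.2, 49.3, 28.4]
contact_force: [-1.0, -0.7, -0.1]
gripper_width: 70.0
rz 0.001  then dx -0.8 dy 0.3 dz 25.4 | now [438.2  49.3  28.4] psi -1.223 tiltz [-0.  0.] q6 1.06
```

View pics/c5.png

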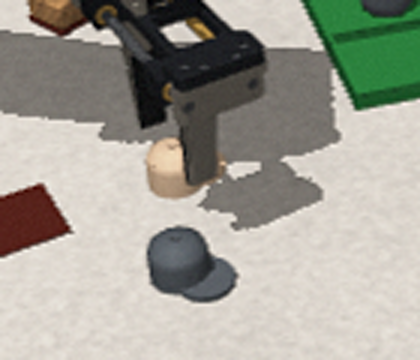

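The near fingertip is at crop (200,180), beside the cream crown and clear of the visor and of the grey cap at (180,262).

```bash
python3 -m pendant '70,-0.12,0,2,0,0,0;70,0,0,2,0,0,0;70,0,0,0.9,0,0,0;70,0,0,0.2,0,0,0;70,0,0,0,0,0,0;70,0,0,0,0,0,0' 15 | grep -E "pos|contact|width"
python3 -m pendant '25,0,0,0,0,0,0;25,0,0,0,0,0,0;25,0,0,0,0,0,0;25,0,0,0,0,0,0;25,0,0,0,0,0,0;25,0,0,0,0,0,0;25,0,0,0,0,0,0'| grep -E "pos|contact|width"
python3 -m pendant '25,0,0,-2,0,0,0;25,0,0,-5,0,0,0;25,0,0,-7,0,0,0;25,0,0,-4,0,0,0;25,0,0,0,0,0,0;25,0,0,0,0,0,0'| grep -E "pos|contact|width|orien"
```

```text
ee_pos: [437.0, 48.6, 2.6]
contact_force: [-0.0, -0.4, -0.4]
gripper_width: 70.0
ee_pos: [437.0, 48.6, 2.8]
contact_force: [0.3, -0.4, 1.3]
gripper_width: 41.1
ee_pos: [437.9, 48.5, 94.0]
orientation: [[0.94, 0.34, 0.003], [0.34, -0.94, -0.001], [0.003, 0.002, -1.0]]
contact_force: [-0.8, 0.1, -0.6]
gripper_width: 41.3
```

```bash
python3 -m pendant '25,0,0,0,0,0,-0.12;25,0,0,0,0,0,-0.12;25,0,0,0,0,0,-0.12;25,0,0,0,0,0,-0.12;25,0,0,0,0,0,-0.12;25,0,0,0,0,0,-0.12;25,0,0,0,0,0,-0.12;25,0,0,0,0,0,-0.12;25,0,0,0,0,0,-0.12;25,0,0,0,0,0,-0.12;25,0,0,0,0,0,-0.102;25,0,0,0,0,0,0' 20| grep -E "pos|contact|width"
python3 -c "from h import*;go(670.6,-217.4,16,.08)"
```

```text
ee_pos: [435.3, 48.9, 90.8]
contact_force: [-0.4, -0.3, 0.4]
gripper_width: 41.2
rz 0.001  then dx -284.2 dy 213.3 dz 74.8 | now [435.3  48.9  90.8] psi 0.081 tiltz [-0.004  0.001] q6 -0.25
```

Converted, -16 mm is -3.2, 11 mm is 2.2.

```bash
python3 -m pendant '25,-3.2,2.4,0,0,0,0;25,-5.6,4.2,0,0,0,0;25,-5.6,4.2,0,0,0,0;25,-5.6,4.2,0,0,0,0;25,-5.6,4.2,0,0,0,0;25,-5.6,4.2,0,0,0,0;25,-5.6,4.2,0,0,0,0;25,-5.6,4.2,0,0,0,0;25,-5.6,4.2,0,0,0,0;25,-5.6,4.2,0,0,0,0;25,-3.2,2.2,0,0,0,0;25,0,0,0,0,0,0'| grep -E "pos|width"
python3 -m pendant '25,0,0,3,0,0,0;25,0,0,5,0,0,0;25,0,0,4,0,0,0;25,0,0,2.4,0,0,0;25,0,0,1,0,0,0;25,0,0,0,0,0,0;25,0,0,0,0,0,0'| grep -E "pos|contact|width"
python3 -c "from h import*;go(670.6,-217.4,7,.08)"
```

```text
ee_pos: [671.1, -221.3, 90.6]
gripper_width: 41.2
ee_pos: [670.5, -217.6, 16.0]
contact_force: [0.4, 0.1, 0.2]
gripper_width: 41.3
rz -0.002  then dx 0.2 dy 0.1 dz 9.0 | now [ 670.5 -217.6   16. ] psi 0.078 tiltz [ 0. -0.] q6 -0.56
```

Converted, 4 mm is 0.8, 2 mm is 0.4.

```bash
python3 -m pendant '25,0,0,0.8,0,0,0;25,0,0,0.4,0,0,0;25,0,0,0,0,0,0'| grep -E "pos|contact"
python3 -m pendant '25,0,0,0.3,0,0,0;25,0,0,0,0,0,0'| grep -E "pos|contact"
python3 -m pendant '25,0,0,0.3,0,0,0;25,0,0,0,0,0,0'| grep -E "pos|contact"
python3 -m pendant '25,0,0,0.2,0,0,0;25,0,0,0,0,0,0'| grep -E "pos|contact"
```

```text
ee_pos: [670.6, -218.1, 10.0]
contact_force: [-0.7, 0.2, -1.3]
ee_pos: [670.5, -218.0, 8.2]
contact_force: [0.6, -0.7, -0.6]
ee_pos: [670.7, -218.2, 6.9]
contact_force: [1.2, 0.1, -0.3]
ee_pos: [670.7, -218.1, 6.8]
contact_force: [-1.3, 0.5, 5.5]
```

Converted, -38 mm is -7.6, -35 mm is -7.

```bash
python3 -m pendant '58,0,0,-0.2,0,0,0;58,0,0,0,0,0,0;58,0,0,0,0,0,0;58,0,0,0,0,0,0;58,0,0,-1.6,0,0,0;58,0,0,-4,0,0,0;58,0,0,-7,0,0,0;58,0,0,-7.6,0,0,0;58,0,0,0,0,0,0;58,0,0,0,0,0,0' | grep -E "pos|contact|width"
python3 -m pendant '70,0,0,0,0,0,-0.12;70,0,0,0,0,0,-0.12;70,0,0,0,0,0,-0.12;70,0,0,0,0,0,-0.12;70,0,0,0,0,0,-0.12;70,0,0,0,0,0,-0.12;70,0,0,0,0,0,-0.036;70,0,0,0,0,0,0;70,0,0,0,0,0,0' | grep -E "pos|contact|width"
python3 -c "from h import*;go(429.2,-47.9,30,.834)"
```

```text
ee_pos: [672.8, -219.2, 112.3]
contact_force: [-0.7, 0.3, -0.5]
gripper_width: 57.7
ee_pos: [669.6, -217.6, 106.3]
contact_force: [1.1, 0.5, -0.7]
gripper_width: 69.8
rz -0.001  then dx 292.1 dy -35.9 dz 76.3 | now [ 669.6 -217.6  106.3] psi 0.833 tiltz [-0.002  0.001] q6 -1.32
```

Converted, 27 mm is 5.4, -4 mm is -0.8.

```bash
python3 -m pendant '70,3.4,-0.4,0,0,0,0;70,6.8,-0.8,0,0,0,0;70,6.8,-0.8,0,0,0,0;70,6.8,-0.8,0,0,0,0;70,6.8,-0.8,0,0,0,0;70,6.8,-0.8,0,0,0,0;70,6.8,-0.8,0,0,0,0;70,6.8,-0.8,0,0,0,0;70,5.4,-0.8,0,0,0,-0.03;70,2,-0.4,0,0,0,0;70,0,0,0,0,0,0;70,0,0,0,0,0,0' | grep -E "pos|contact|width"
python3 -m pendant '70,0,0,4,0,0,0;70,0,0,6,0,0,0;70,0,0,4,0,0,0;70,0,0,1.6,0,0,0;70,0,0,0,0,0,0;70,0,0,0,0,0,0' | grep -E "pos|contact|width"
python3 - <<'E'
from h import*
go(429.2,-47.9,2.5,.864)
f=lambda a,s:cv2.resize(a,None,fx=s,fy=s,interpolation=cv2.INTER_CUBIC)
s=r.camera("side")
cv2.imwrite("pics/c6.png",f(s[175:345,205:465,::-1],3))
E
```

```text
ee_pos: [429.9, -48.7, 107.7]
contact_force: [0.8, -0.7, -0.2]
gripper_width: 69.8
ee_pos: [430.6, -49.2, 30.0]
contact_force: [0.8, 0.3, 0.6]
gripper_width: 70.0
rz -0.001  then dx 1.9 dy 0.1 dz 27.5 | now [430.6 -49.2  30. ] psi 0.863 tiltz [ 0. -0.] q6 -1.26
```

View pics/c6.png

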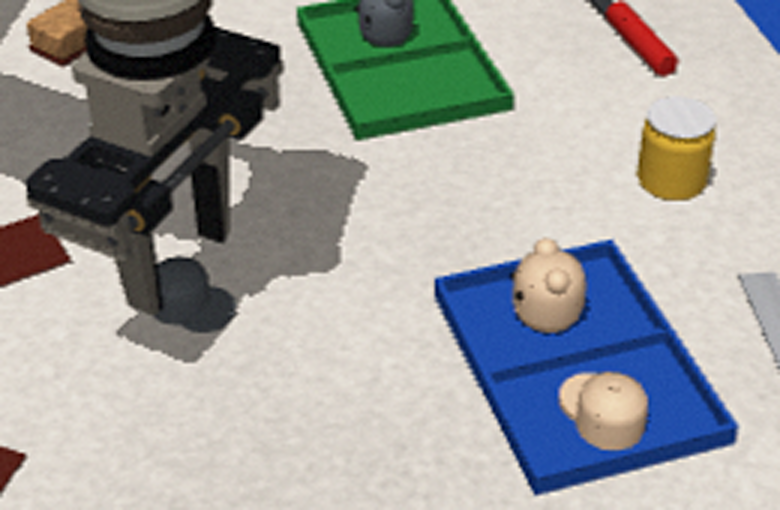

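The cream cap lies flat in the blue right compartment, crown at (612,410) and visor at (580,393). The fingers straddle the grey cap at (185,290).

The manual's scale: shifts go in units of 5 mm. Converting my numbers, 6 mm is 1.2, 1 mm is 0.2.

```bash
python3 -m pendant '70,0.2,0,2,0,0,0;70,0.12,0,2,0,0,0;70,0,0,1.2,0,0,0;70,0,0,0.3,0,0,0;70,0,0,0,0,0,0;70,0,0,0,0,0,0' 15 | grep -E "pos|contact|width"
python3 -m pendant '25,0,0,0,0,0,0;25,0,0,0,0,0,0;25,0,0,0,0,0,0;25,0,0,0,0,0,0;25,0,0,0,0,0,0;25,0,0,0,0,0,0;25,0,0,0,0,0,0'| grep -E "pos|contact|width"
python3 -m pendant '25,0,0,-2,0,0,0;25,0,0,-5,0,0,0;25,0,0,-7,0,0,0;25,0,0,-4,0,0,0;25,0,0,0,0,0,0;25,0,0,0,0,0,0'| grep -E "pos|contact|width|orien"
python3 -m pendant '25,0,0,0,0,0,0.12;25,0,0,0,0,0,0.12;25,0,0,0,0,0,0.12;25,0,0,0,0,0,0.12;25,0,0,0,0,0,0.12;25,0,0,0,0,0,0.12;25,0,0,0,0,0,0.065;25,0,0,0,0,0,0;25,0,0,0,0,0,0' 20 | grep -E "pos|contact|width"
python3 -c "from h import*;a=637.75+.0796*33.5;b=193.7-.9968*33.5;print(a,b);go(a,b,16,.08)"
```

```text
ee_pos: [428.6, -47.6, 2.1]
contact_force: [-0.2, -0.3, 0.6]
gripper_width: 70.1
ee_pos: [428.7, -47.7, 2.3]
contact_force: [-0.7, -0.5, 2.2]
gripper_width: 41.7
ee_pos: [429.6, -48.0, 93.5]
orientation: [[-0.76, 0.649, 0.003], [0.649, 0.76, -0.001], [-0.003, 0.001, -1.0]]
contact_force: [-0.6, 0.7, -0.8]
gripper_width: 41.4
ee_pos: [427.4, -47.2, 90.8]
contact_force: [-0.6, 0.1, -0.8]
gripper_width: 41.3
640.4166 160.3072
rz 0.001  then dx 189.8 dy 228.9 dz 74.8 | now [427.4 -47.2  90.8] psi 0.081 tiltz [-0.003  0.001] q6 -0.47
```

Converted, 10 mm is 2, 28 mm is 5.6.

```bash
python3 -m pendant '25,2,2.4,0,0,0,0;25,4,4.8,0,0,0,0;25,4.6,5.6,0,0,0,0;25,4.6,5.6,0,0,0,0;25,4.6,5.6,0,0,0,0;25,4.6,5.6,0,0,0,0;25,4.6,5.6,0,0,0,0;25,4.6,5.6,0,0,0,0;25,3.2,3.6,0,0,0,0;25,1.2,1.2,0,0,0,0;25,0,0,0,0,0,0;25,0,0,0,0,0,0'| grep -E "pos|width"
python3 -m pendant '25,0,0,3,0,0,0;25,0,0,5,0,0,0;25,0,0,4,0,0,0;25,0,0,2.4,0,0,0;25,0,0,1,0,0,0;25,0,0,0,0,0,0;25,0,0,0,0,0,0'| grep -E "pos|contact|width"
python3 -c "from h import*;go(640.4,160.3,6,.08)"
```

```text
ee_pos: [639.8, 159.2, 91.1]
gripper_width: 41.1
ee_pos: [641.2, 159.3, 16.0]
contact_force: [0.8, 0.2, -0.5]
gripper_width: 41.6
rz -0.001  then dx 1.1 dy -0.8 dz 10.0 | now [641.2 159.3  16. ] psi 0.079 tiltz [ 0.001 -0.   ] q6 -0.02
```

```bash
python3 -m pendant '25,0.1,0,0.8,0,0,0;25,0,0,0.6,0,0,0;25,0,0,0,0,0,0'| grep -E "pos|contact"
python3 -m pendant '25,0,0,0.3,0,0,0;25,0,0,0,0,0,0'| grep -E "pos|contact"
python3 -m pendant '25,0,0,0.24,0,0,0;25,0,0,0,0,0,0'| grep -E "pos|contact"
python3 -m pendant '25,0,0,0.2,0,0,0;25,0,0,0,0,0,0'| grep -E "pos|contact"
```

```text
ee_pos: [640.9, 160.3, 8.2]
contact_force: [-0.8, 1.1, -1.0]
ee_pos: [640.8, 160.3, 6.6]
contact_force: [-0.1, 0.6, -0.2]
ee_pos: [641.0, 160.3, 6.3]
contact_force: [-2.8, -0.2, 4.9]
ee_pos: [641.0, 160.3, 6.3]
contact_force: [-5.2, -0.0, 10.3]
```

```bash
python3 -m pendant '58,0,0,-0.4,0,0,0;58,0,0,0,0,0,0;58,0,0,0,0,0,0;58,0,0,0,0,0,0;58,0,0,-1.6,0,0,0;58,0,0,-4,0,0,0;58,0,0,-7,0,0,0;58,0,0,-7.6,0,0,0;58,0,0,0,0,0,0;58,0,0,0,0,0,0' | grep -E "pos|contact|width"
python3 -m pendant '80,0,0,0,0,0,0.12;80,0,0,0,0,0,0.12;80,0,0,0,0,0,0.12;80,0,0,0,0,0,0.12;80,0,0,0,0,0,0.12;80,0,0,0,0,0,0.12;80,0,0,0,0,0,0.12;80,0,0,0,0,0,0.11;80,0,0,0,0,0,0;80,0,0,0,0,0,0' | grep -E "pos|contact|width"
python3 - <<'E'
from h import*
go(377,294.5,60,-.871)
f=lambda a,s:cv2.resize(a,None,fx=s,fy=s,interpolation=cv2.INTER_CUBIC)
s=r.camera("side");t=r.camera("top")
cv2.imwrite("pics/s7.png",s[:,:,::-1]);cv2.imwrite("pics/t7.png",t[:,:,::-1])
cv2.imwrite("pics/c7.png",cv2.vconcat([f(s[165:225,205:305,::-1],6)[:300],f(t[312:372,145:245,::-1],5.0).copy() if 0 else cv2.resize(t[312:372,145:245,::-1],(600,360),interpolation=cv2.INTER_CUBIC)[:300]]))
E
```

```text
ee_pos: [643.3, 160.4, 111.4]
contact_force: [0.2, -1.0, -0.9]
gripper_width: 57.6
ee_pos: [639.8, 160.2, 105.9]
contact_force: [-0.0, 0.3, 0.7]
gripper_width: 80.3
rz 0.003  then dx -114.5 dy -272.1 dz 45.9 | now [639.8 160.2 105.9] psi -0.868 tiltz [-0.003 -0.   ] q6 0.93
```

View pics/c7.png

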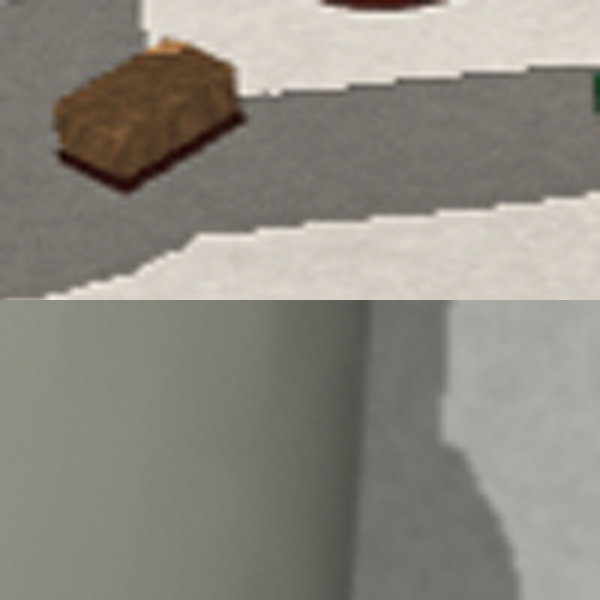

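Run:
```python
from h import*
S=lambda x,y:(np.array([x,y])+.5)/6-.5+(205,165)
p3,p2,p4=[ray("side",S(*c),0) for c in((127,193),(57,155),(245,120))]
p1=ray("side",S(165,40),30);q2=ray("side",S(55,107),30)
print(p3,p2,p4,p1,q2,"len",np.hypot(*(p4-p3)),np.hypot(*(p2-p3)),"yaw",np.arctan2(*(p4-p3)[::-1]),"c",(p2+p4)/2,(p1+p3)/2)
```

```text
[365.51511183 257.36402534] [337.83474278 293.58417938] [418.36781326 301.98923305] [389.68529202 326.17698054] [341.53275388 283.11178167] len 69.17237318023524 45.58620831984966 yaw 0.7011940665516143 c [378.10127802 297.78670622] [377.60020193 291.77050294]
```

The dark red base corners at crop (57,155), (127,193) and (245,120) give length 69 mm, yaw 0.70 and centre about (378,295), which agrees with the first fit.

Converted, -12 mm is -2.4, -33 mm is -6.6.

```bash
python3 -m pendant '80,-1.2,-2.8,0,0,0,0;80,-2.4,-5.8,0,0,0,0;80,-2.8,-6.6,0,0,0,0;80,-2.8,-6.6,0,0,0,0;80,-2.8,-6.6,0,0,0,0;80,-2.8,-6.6,0,0,0,0;80,-2.8,-6.6,0,0,0,0;80,-2.8,-6.6,0,0,0,0;80,-1.9,-4.4,0,0,0,0;80,-0.6,-1.8,0,0,0,0;80,0,0,0,0,0,0;80,0,0,0,0,0,0' | grep -E "pos|contact|width"
python3 -m pendant '80,0,0,4,0,0,0;80,0,0,5,0,0,0;80,0,0,3,0,0,0;80,0,0,1,0,0,0;80,0,0,0,0,0,0;80,0,0,0,0,0,0' | grep -E "pos|contact|width"
python3 - <<'E'
from h import*
go(377.5,295,2.5,-.871)
f=lambda a,s:cv2.resize(a,None,fx=s,fy=s,interpolation=cv2.INTER_CUBIC)
cv2.imwrite("pics/c8.png",f(r.camera("side")[145:265,205:375,::-1],4))
E
```

```text
ee_pos: [378.8, 294.5, 107.7]
contact_force: [0.5, -0.3, 0.5]
gripper_width: 79.7
ee_pos: [379.4, 294.4, 43.0]
contact_force: [0.8, 0.3, 0.1]
gripper_width: 80.3
rz -0.001  then dx -1.0 dy -1.7 dz 40.5 | now [379.4 294.4  43. ] psi -0.872 tiltz [0.001 0.   ] q6 1.28
```

View pics/c8.png

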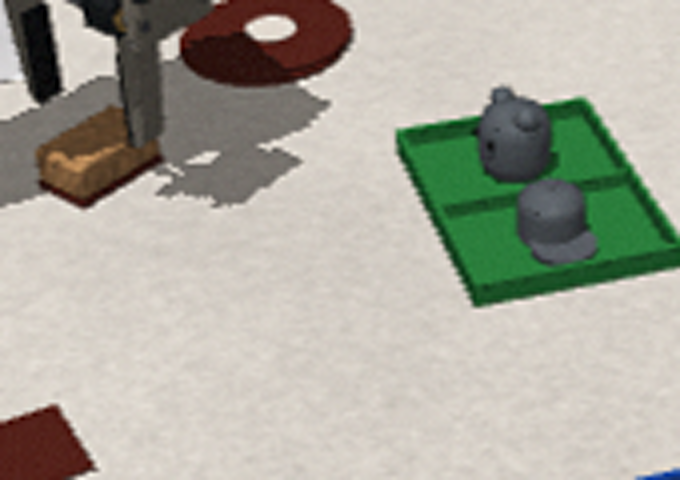

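The grey cap is in the green tray's right compartment at (553,220) and the fingers straddle the block at (100,155).

Converted, 8 mm is 1.6, -1 mm is -0.2.

```bash
python3 -m pendant '80,-0.2,-0.3,3,0,0,0;80,0,0,3,0,0,0;80,0,0,1.6,0,0,0;80,0,0,0.5,0,0,0;80,0,0,0,0,0,0;80,0,0,0,0,0,0' 15 | grep -E "pos|contact|width"
python3 -m pendant '30,0,0,0,0,0,0;30,0,0,0,0,0,0;30,0,0,0,0,0,0;30,0,0,0,0,0,0;30,0,0,0,0,0,0;30,0,0,0,0,0,0;30,0,0,0,0,0,0;30,0,0,0,0,0,0'| grep -E "pos|contact|width"
python3 -m pendant '30,0,0,-2,0,0,0;30,0,0,-5,0,0,0;30,0,0,-7,0,0,0;30,0,0,-5,0,0,0;30,0,0,0,0,0,0;30,0,0,0,0,0,0' 20| grep -E "pos|contact|width"
python3 -m pendant '30,0,0,0,0,0,0.12;30,0,0,0,0,0,0.12;30,0,0,0,0,0,0.12;30,0,0,0,0,0,0.12;30,0,0,0,0,0,0.12;30,0,0,0,0,0,0.02;30,0,0,0,0,0,0;30,0,0,0,0,0,0' | grep -E "pos|contact|width"
python3 -c "from h import*;go(652.1,14.3,16,-1.491)"
```

```text
ee_pos: [377.1, 295.4, 2.7]
contact_force: [0.5, 0.5, 0.1]
gripper_width: 80.2
ee_pos: [376.3, 295.1, 2.0]
contact_force: [0.1, 0.6, 0.6]
gripper_width: 41.9
ee_pos: [377.5, 295.6, 98.7]
contact_force: [-0.7, -0.4, -1.4]
gripper_width: 41.8
ee_pos: [375.6, 294.7, 95.9]
contact_force: [0.0, 0.1, -1.7]
gripper_width: 41.7
rz 0.003  then dx 253.3 dy 301.6 dz 79.9 | now [375.6 294.7  95.9] psi -1.488 tiltz [-0.002 -0.001] q6 1.90
```

```bash
python3 -m pendant '30,2.6,3,0,0,0,0;30,4.8,5.8,0,0,0,0;30,4.8,5.8,0,0,0,0;30,4.8,5.8,0,0,0,0;30,4.8,5.8,0,0,0,0;30,4.8,5.8,0,0,0,0;30,4.8,5.8,0,0,0,0;30,4.8,5.8,0,0,0,0;30,4.8,5.8,0,0,0,0;30,4.8,5.8,0,0,0,0;30,3.2,3.4,0,0,0,0;30,1.4,1.4,0,0,0,0'| grep -E "pos|width"
python3 -m pendant '30,0,0,0,0,0,0;30,0,0,3,0,0,0;30,0,0,5,0,0,0;30,0,0,4.4,0,0,0;30,0,0,2.4,0,0,0;30,0,0,0.8,0,0,0;30,0,0,0,0,0,0;30,0,0,0,0,0,0'| grep -E "pos|contact|width"
python3 - <<'E'
from h import*
go(652.1,14.3,6,-1.491)
f=lambda a,s:cv2.resize(a,None,fx=s,fy=s,interpolation=cv2.INTER_CUBIC)
cv2.imwrite("pics/c9.png",f(r.camera("side")[165:345,305:455,::-1],3.3))
E
```

```text
ee_pos: [653.2, 13.1, 96.4]
gripper_width: 41.5
ee_pos: [651.9, 16.6, 20.0]
contact_force: [0.6, -0.6, -0.1]
gripper_width: 41.9
rz 0.001  then dx 0.0 dy 2.3 dz 14.0 | now [651.9  16.6  20. ] psi -1.490 tiltz [ 0.001 -0.   ] q6 1.33
```

View pics/c9.png

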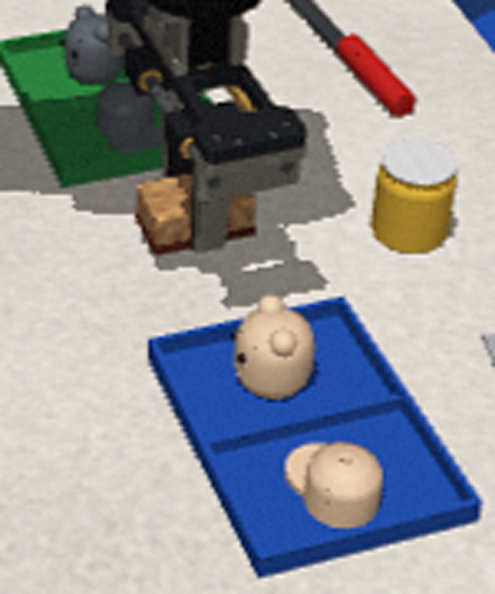

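```bash
python3 - <<'E'
from h import*
S=lambda x,y:(np.array([x,y])+.5)/3.3-.5+(305,165)
a=ray("side",S(160,253),18);b=ray("side",S(257,235),18);m=(a+b)/2
print(a,b,np.hypot(*(b-a)),m,"centre",m+21*np.array([-.0796,.9968]))
E
python3 -m pendant '30,0,0.24,1.6,0,0,0;30,0,0.2,0.8,0,0,0;30,0,0,0,0,0,0;30,0,0,0,0,0,0'| grep -E "pos|contact"
python3 -m pendant '30,0,0,0.4,0,0,0;30,0,0,0,0,0,0'| grep -E "pos|contact"
```

```text
[624.25554967  -6.27359588] [690.71203987  -3.10734878] 66.53187364417128 [657.48379477  -4.69047233] centre [655.81219477  16.24232767]
ee_pos: [651.3, 13.8, 6.5]
contact_force: [-0.1, -0.9, -1.7]
ee_pos: [651.6, 13.9, 4.7]
contact_force: [-0.0, 0.4, -1.0]
```

```bash
python3 -m pendant '30,-0.3,0,0,0,0,0;30,0,0,0.24,0,0,0;30,0,0,0,0,0,0'| grep -E "pos|contact"
python3 -m pendant '30,0,0,0.24,0,0,0;30,0,0,0,0,0,0'| grep -E "pos|contact"
python3 -m pendant '30,0,0,0.2,0,0,0;30,0,0,0,0,0,0'| grep -E "pos|contact"
```

```text
ee_pos: [649.9, 13.8, 3.6]
contact_force: [0.7, 0.6, -0.4]
ee_pos: [650.0, 13.8, 2.3]
contact_force: [0.1, -0.3, -0.1]
ee_pos: [650.3, 13.8, 2.0]
contact_force: [-2.0, 1.2, 3.3]
```

Contact. Release, back off and look.

Converted, -40 mm is -8, -35 mm is -7.

```bash
python3 -m pendant '60,0,0,-0.2,0,0,0;60,0,0,0,0,0,0;60,0,0,0,0,0,0;60,0,0,0,0,0,0;60,0,0,-1.6,0,0,0;60,0,0,-4,0,0,0;60,0,0,-7,0,0,0;60,0,0,-8,0,0,0;60,0,0,-6,0,0,0;60,0,0,0,0,0,0;60,0,0,0,0,0,0' | grep -E "pos|contact|width"
python3 -m pendant '60,-4,0,0,0,0,0;60,-7.2,0,0,0,0,0;60,-7.2,0,0,0,0,0;60,-7.2,0,0,0,0,0;60,-7.2,0,0,0,0,0;60,-7.2,0,0,0,0,0;60,-7.2,0,0,0,0,0;60,-4,0,0,0,0,0;60,0,0,0,0,0,0;60,0,0,0,0,0,0' | grep -E "^t|pos|contact|width"
python3 - <<'E'
from h import*
f=lambda a,s:cv2.resize(a,None,fx=s,fy=s,interpolation=cv2.INTER_CUBIC)
t=r.camera("top")[140:270,175:465,::-1];s=r.camera("side")[160:350,250:480,::-1]
cv2.imwrite("pics/c10.png",f(t,2.6)); o=np.vstack([f(t,2.0),np.zeros((1,580,3),np.uint8)])
s2=cv2.resize(s,(406,336));o=np.vstack([o,np.hstack([s2,np.zeros((336,174,3),np.uint8)])]);cv2.imwrite("pics/c10.png",o)
E
```

```text
ee_pos: [652.0, 13.5, 139.0]
contact_force: [0.1, -0.7, -0.1]
gripper_width: 60.0
t: 39.73
ee_pos: [393.8, -6.4, 134.4]
contact_force: [0.8, -0.3, -0.3]
gripper_width: 60.1
```

View pics/c10.png

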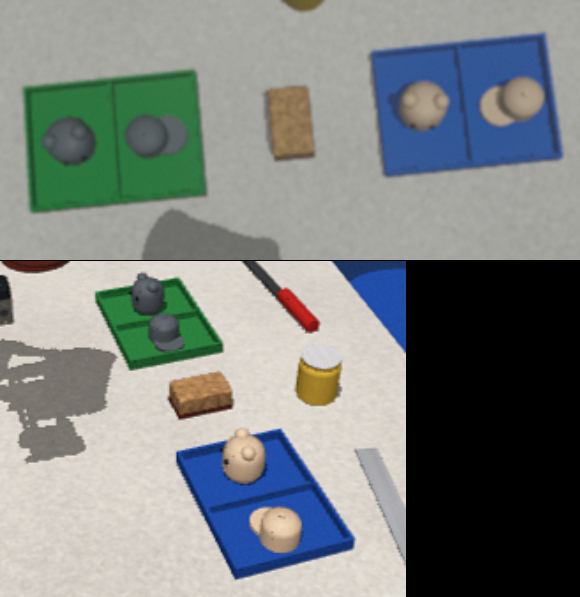

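The top crop shows all four castings upright in the right compartments. The block centre at (291,122) matches the mid-point of the tray centres (114,141) and (466,104), which is (290,123). The tin is untouched.

```bash
python3 -c "from workcell import r;print(r.finish_job())"
```

```text
the job is handed in; nothing more can be done
None
```

The job is handed in: all four castings were dealt in the order asked and stand upright in their compartments, and the sanding block lies abrasive side down midway between the trays, in about 40 s, with the jar and tin left alone.

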